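# Index and lock the plating turntable

## Robot

A 6-joint arm with a two-finger parallel gripper is mounted at the origin on a cart in front of the work surface, level with it; the furniture and walls round the work are solid. World frame = base frame: x ahead of the robot, y to its left, z up, the work surface at z = 0. Lengths are in m, angles in rad, forces in N, time in s.
With the tool pointing down it reaches from about 0.4 to 0.825 m from the base axis. Payload 7 kg.
Tool frame: the origin (TCP) lies midway between the tips of the shut fingers; the grasp point (between the pads) lies bot.tcp_to_grasp behind it (bot.tcp_to_grasp is the distance from the TCP to the grasp point, in m); z points along the fingers, y is the line along which they close (so a half turn about z gives the same grasp; the last joint's range is limited). The gripper opens to 88 mm and grips with 3 to 60 N. Pads are 19 mm wide; open, the fingers measure 130 mm over their backs; the gripper's body (78 mm by 193 mm) begins 47 mm behind the grasp point.
Start: joints at [-0.996, 0.359, 0.012, 0, -1.224, -0.288], TCP at [0.191, -0.647, 0.227] pointing down, gripper open.
Joint ranges: [-3.07, 3.07], [-1.43, 2.12], [-1.02, 1.25], [-3.03, 1.67], [-3.05, -0], [-3.03, 3.03]. Speed limits (rad/s): [2.39, 2.39, 3.01, 3.14, 3.14, 3.14].

## Interface

Orientations are given as a 3x3 rotation matrix whose columns are the frame's x, y, z axes.
In Python, from bench import bot gives the robot as it stands.
- The arm moves only by the shell command python3 inch.py, which reads ROWS from standard input. ROWS is a JSON object whose key "motion" holds a list of rows, 1 to 5 of them, each of 7 numbers: the finger opening in m, then dx, dy, dz in m, then a rotation vector rx, ry, rz in rad; each row shifts and turns the commanded pose from where the row before left it, along the tool's axes as they then stand; what a row does not reach is not made up. A row lasts 1/12 s, in which the tool goes at most 0.0417 m and 0.125 rad, less where a joint would pass 70% of its speed; a pose out of reach is approached as far as the arm can. The fingers move at their own pace and stop on an object; the grip force is fixed at half the most. Time passes only in rows, so rows that do not move let the fingers close. It prints the time, the measured TCP pose, the force, the opening and the grip force at its end. Input that does not fit is refused with a message, and nothing moves.
- bot.get_obs(): the state, without advancing time (a new reading comes with each control period).
- bot.camera(name): name is "side" or "top"; returns the picture (420x560x3 uint8, red, green, blue); there is no depth.
- bot.camera_model(name): a dict with "mtx" (3x3 intrinsics, pixels), "world_from_camera" (4x4, takes a point from camera to world coordinates). Camera axes: x right, y up, looking along -z (the intrinsics and any distortion apply to the point x, -y, -z); pixel columns grow to the right and rows downward; lengths in m; the calibration is good to about 2 mm. A picture is of the moment at which its call begins. camera_model takes no time and is no camera call.
- bot.job_done(): hands the job in; it is judged then, once.
The state is a dict: "time": time; "q": joint angles; "dq": joint speeds; "joint_efforts": joint torques, N m; "tool_pos": TCP position; "ee_rot": TCP orientation; "ft_force": force on the tool from outside, world axes, zero at the start; "moment": the same for the moment, N m; "gripper_width": finger opening in m; "finger_force": force on a finger pad.
Only numpy, scipy, OpenCV 4.12 (cv2) and the standard library are available. Lean on these libraries where they do the work, as an engineer would, in place of code of your own. Each camera call takes 0.05 s, during which the arm holds its last target. There are 200 camera calls.

## Task

The culture plate on the plating turntable is ready for its next sector. Gripping nothing, push the turntable round by its upright posts with a fingertip until the white line on it lines up with the red line on the scale ring, then push the blue tab gently toward the turntable until the lock bolt is fully home in the notch and holds it there. Do not touch or lift the culture plate, and leave the other plate, the violet bottle and the sample cup where they stand.

Things in the scene. Friction and masses are not known exactly. Their poses are not given: they have to be found in the camera images.
- turntable_base: fixed round grey base, 212 mm across, 30 mm high, with a white scale ring on top (black ticks every 5 degrees, one bold red line). Origin: on the counter under the turning axis; z up. The lock bolt lies on it at its -x side and slides along its x axis through an aluminium guide, 38 mm wide, 85 to 98 mm from the axis, up to z = 47 mm.
- turntable (a joint): angle (rad) of the dark turning plate about the upright axis, positive counter-clockwise from above; 0 or any whole turn = white line at red line. Turns without end either way; light friction (0.06 N m) holds it where it is left. Plate: radius 80 mm, top at z = 38 mm, 8 V notches in its rim 45 degrees apart, 15 mm wide at the rim, 8 mm deep; one faces the bolt when the lines meet.
- post_1 (a point): middle of the top (z = 62 mm) of one of four upright aluminium posts, 12 mm in diameter, 24 mm tall, fixed on the turning plate 68 mm from the axis: this one 45 degrees counter-clockwise (from above) of the white line. An aluminium rim inside the posts, 99 mm across and 4 mm high, locates the culture plate.
- post_2 (a point): top of the post 135 degrees counter-clockwise of the white line, otherwise like post_1
- post_3 (a point): top of the post 135 degrees clockwise of the white line, otherwise like post_1
- post_4 (a point): top of the post 45 degrees clockwise of the white line, otherwise like post_1
- lock_bolt (a joint): travel (m) of the lock bolt toward the turning axis, along the base's +x: 0 = drawn out, 0.012 = fully home, its tapered nose in a notch. Friction of about 2 N holds it where it is left, no spring. The nose enters only if a notch faces it within about 3 degrees and then centres the plate; otherwise it stops against the rim at about 0.005. The end stop is firm.
- bolt_nose (a point): middle of the upper edge of the bolt's nose tip, z = 37 mm, 85 mm from the turning axis when drawn out; the tip is 6 mm wide and widens to 17 mm over 10 mm
- bolt_tab (a point): middle of the upper outer edge of the blue upright tab at the bolt's tail: 32 mm wide, 10 mm thick along the bolt, top at z = 61.5 mm, free from z = 37 mm up. Its outer face, which is pushed, is 120 mm from the turning axis when drawn out, 108 mm fully home. From 125 mm out there is only the counter.
- white_line (a point): outer end of the white line painted on the turning plate, 81 mm from the axis at z = 38 mm; turns with it
- red_line (a point): inner end of the red line on the fixed scale ring, 81 mm from the axis and taken at z = 38 mm, at 112.5 degrees counter-clockwise from the base's x axis; coincides with point white_line when lined up
- streak_plate: closed culture plate with beige agar, 90 mm in diameter, 15 mm high, resting loose in the middle of the turntable (its underside at z = 38 mm); turns with it. Origin: centre of its underside. Not to be touched
- blood_plate: closed culture plate with red agar, 90 mm in diameter, 15 mm high, loose on the counter beside the turntable. Origin: centre of its underside. To be left alone
- violet_bottle: violet stain bottle with black cap, 42 mm in diameter, 77 mm high, loose on the counter between the turntable and the tall incubator. Origin: centre of its underside. To be left alone. (The incubator, 0.8 m tall, fills the corner ahead of the robot: an arm that swings over from the right keeps clear of it by passing within about 0.45 m of the robot's axis.)
- sample_cup: clear sample cup with red lid, 39 mm in diameter, 74 mm high, loose on the counter. Origin: centre of its underside. To be left alone

How it is judged:
On the way, in this order (a step that is already met when the one before it is completed fails the run):
1. with the bolt still drawn out, the white line is brought to the red line (within 6 mm) (distance between white_line and red_line below 0.006 m and value of joint lock_bolt below 0.006 m), for 0.2 s.
2. the lock bolt is pushed home (over 10.5 of its 12 mm) (value of joint lock_bolt above 0.0105 m), for 0.2 s.
At the end, for the whole second after the job is handed in: the white line stands within 3 mm of the red line, the bolt is home (over 10.5 of 12 mm), the turntable is at rest, and the culture plate lies in its place on it (distance between white_line and red_line below 0.003 m and value of joint lock_bolt above 0.0105 m and velocity of joint turntable between -0.05 and 0.05 rad/s and distance between streak_plate and turntable_base below 0.042 m and horizontal distance between streak_plate and turntable_base below 0.006 m); the robot touches nothing.
It fails at once if the robot touches the culture plate on the turntable (contact force between any of the fingers, the arm and streak_plate above 0.5 N).
It fails at once if the culture plate is lifted or shoved out of its place on the turntable (z of streak_plate in the frame of turntable_base above 0.044 m or horizontal distance between streak_plate and turntable_base above 0.008 m).
It fails at once if the turntable or its bolt is gripped or pushed roughly (over 35 N) (contact force between the fingers and turntable_base above 35 N).
It fails at once if the other plate, the violet bottle or the sample cup is moved more than 10 mm or lifted (distance of any of blood_plate, violet_bottle, sample_cup from where it was at the start of the episode above 0.01 m).
It also fails if it takes over 72 s, if anything falls off the work surface, if the arm or the gripper's body presses on something with over 40 N, if the wrist force passes 120 N, or if a joint passes its speed limit or range.

## Working session

There is one attempt and no reset: what is moved stays moved. The work goes in short steps, Python scripts to look and compute and a shell command to move; the robot and the scene stay as the last step left them, time stands still between calls to the robot, and variables do not carry over. Pictures are saved under pics/ and viewed, at most 10 in all, crops included, and the job is handed in when it is done.

```bash
mkdir -p pics; ls
python3 - <<'E'
from bench import bot
import cv2,numpy as np
for n in("top","side"):
    cv2.imwrite(f"pics/{n}0.png",bot.camera(n)[:,:,::-1]); m=bot.camera_model(n); print(n,m)
o=bot.get_obs(); print(o["time"],o["tool_pos"],o["ee_rot"],o["gripper_width"],bot.tcp_to_grasp)
E
```

```text
bench.py
inch.py
pics
top {'mtx': array([[492.20956804,   0.        , 282.1327263 ],
       [  0.        , 492.20956804, 213.55841903],
       [  0.        ,   0.        ,   1.        ]]), 'world_from_camera': array([[-0.00384307,  0.99352654, -0.11353522,  0.40516246],
       [-0.99999117, -0.00401139, -0.00125417,  0.29923914],
       [-0.00170149,  0.1135294 ,  0.99353318,  1.07092193],
       [ 0.        ,  0.        ,  0.        ,  1.        ]])}
side {'mtx': array([[526.78224415,   0.        , 273.47410896],
       [  0.        , 526.78224415, 209.63121779],
       [  0.        ,   0.        ,   1.        ]]), 'world_from_camera': array([[-0.74000999,  0.31449427, -0.59454064, -0.16547915],
       [-0.67259469, -0.34768002,  0.65324957,  1.01969105],
       [-0.00126666,  0.88329608,  0.46881386,  0.59909222],
       [ 0.        ,  0.        ,  0.        ,  1.        ]])}
0.1 [ 0.19077811 -0.64704221  0.22573523] [[-9.59191390e-01 -2.82757064e-01 -5.66188645e-04]
 [-2.82757585e-01  9.59190453e-01  1.35010736e-03]
 [ 1.61330348e-04  1.45510549e-03 -9.99998928e-01]] 0.08750241687387365 0.0188
```

View pics/top0.png

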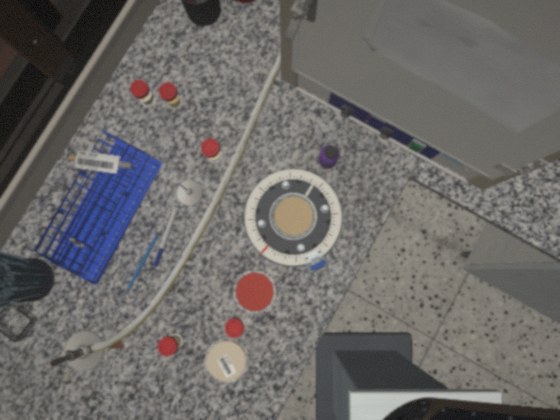

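View pics/side0.png

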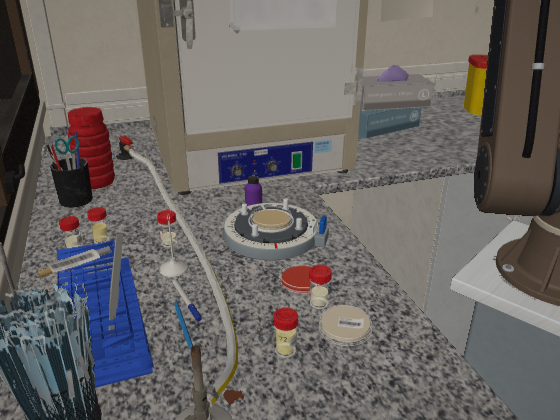

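The top view shows the turntable centred near (293,217), red line near (264,248), blue tab near (317,265), and white line near (311,187). I'll zoom in to measure.

```bash
cat > h.py <<'E'
import numpy as np,cv2
from bench import bot
def ray(n,p):
    m=bot.camera_model(n);T=m["world_from_camera"];k=np.linalg.inv(m["mtx"])@[p[0],p[1],1]
    return T[:3,3],T[:3,:3]@(k*[1,-1,-1])
def at(n,p,z):
    o,d=ray(n,p);return o+d*(z-o[2])/d[2]
def proj(n,P):
    m=bot.camera_model(n);T=m["world_from_camera"];c=T[:3,:3].T@(np.array(P)-T[:3,3]);c=c*[1,-1,-1]
    q=m["mtx"]@c;return q[:2]/q[2]
def crop(n,src,x,y,w,h,s,out):
    cv2.imwrite(out,cv2.resize(src[y:y+h,x:x+w],None,fx=s,fy=s,interpolation=cv2.INTER_CUBIC))
E
python3 - <<'E'
from h import *
t=cv2.imread("pics/top0.png");s=cv2.imread("pics/side0.png")
crop(0,t,235,140,120,140,4.28,"pics/tc.png") 
crop(0,s,215,170,120,90,6,"pics/sc.png")
E
```

```text
(no output)
```

View pics/tc.png

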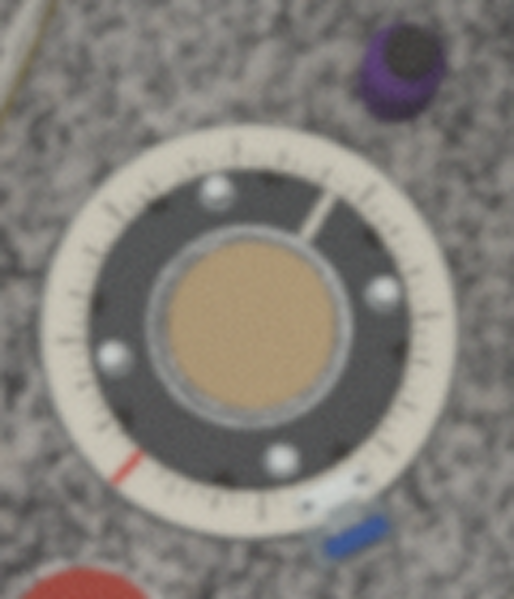

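View pics/sc.png

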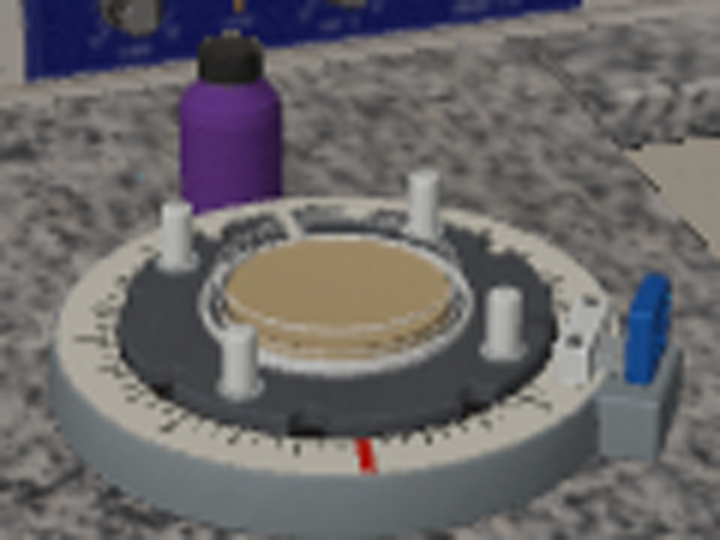

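```bash
cat > fit.py <<'E'
from h import *
from scipy.optimize import least_squares
def pt(p,kind):
    cx,cy,yaw,th=p; w=yaw+np.radians(112.5)
    if kind=="red": a,r,z=w,.081,.038
    elif kind=="white": a,r,z=w+th,.081,.038
    elif kind=="tab": a,r,z=yaw+np.pi,.120,.0615
    else: a,r,z=w+th+np.radians({1:45,2:135,3:-135,4:-45}[kind]),.068,.062
    return np.array([cx+r*np.cos(a),cy+r*np.sin(a),z])
def fit(obs,p0):
    f=lambda p:np.concatenate([proj(n,pt(p,k))-np.array(q) for n,k,q in obs])
    return least_squares(f,p0,loss="soft_l1")
E
python3 - <<'E'
from fit import *
T=lambda x,y:((x+.5)/4.28-.5+235,(y+.5)/4.28-.5+140)
S=lambda x,y:((x+.5)/6-.5+215,(y+.5)/6-.5+170)
to=[("top",1,T(217,188)),("top",4,T(384,290)),("top",3,T(283,458)),("top",2,T(114,355)),("top","white",T(334,193)),("top","red",T(142,454))]
so=[("side",1,S(178,206)),("side",4,S(425,175)),("side",3,S(504,292)),("side",2,S(238,330)),("side","red",S(362,440))]
c=at("top",(293.5,217),.038);w=at("top",to[4][2],.038)-c;r=at("top",to[5][2],.038)-c
a=np.arctan2(r[1],r[0]);b=np.arctan2(w[1],w[0])
p0=[c[0],c[1],a-np.radians(112.5),b-a]
for o in(to,so,to+so):
    s=fit(o,p0);p=s.x;print(p.round(4),np.degrees(p[2:]),s.fun.reshape(-1,2).round(1).tolist())
for k in(1,2,3,4,"red","white","tab"):print(k,pt(p,k).round(4),proj("top",pt(p,k)).round(1))
tc=lambda q:at("top",q,.077)
print("bottle",at("top",T(412,52),.077),"blood",at("top",(255,292),.015))
print("cup",at("top",(234.5,327),.074), at("top",(168,346),.074),at("top",(211,148),.074))
q=proj("top",pt(p,"tab"));print((q-[235,140])*4.28, (proj("side",pt(p,"tab"))-[215,170])*6)
E
```

```text
[ 0.5173  0.2783  0.4725 -2.9919] [  27.07366295 -171.42263408] [[-0.0, -0.1], [0.6, 0.1], [-0.0, 0.5], [-0.4, 0.1], [-0.1, -0.6], [0.0, -0.0]]
[ 0.5151  0.281   0.4555 -2.9813] [  26.10075534 -170.81372048] [[-0.2, 0.3], [0.1, 0.1], [0.1, 0.5], [0.0, 0.2], [-0.1, -2.8]]
[ 0.5171  0.2787  0.4644 -2.9864] [  26.60620555 -171.11037513] [[-0.2, -0.1], [0.4, 0.3], [-0.3, 0.7], [-0.7, 0.1], [-0.2, -0.5], [-0.4, -0.2], [-0.2, -0.3], [0.1, -0.5], [0.1, -0.3], [0.2, -0.5], [0.3, -3.6]]
1 [0.5833 0.294  0.062 ] [285.2 183.5]
2 [0.5018 0.345  0.062 ] [260.6 222.7]
3 [0.4508 0.2634 0.062 ] [300.4 247.3]
4 [0.5324 0.2124 0.062 ] [324.7 207.7]
red [0.4558 0.3317 0.038 ] [267.4 245.5]
white [0.5857 0.2358 0.038 ] [312.5 184.2]
tab [0.4098 0.225  0.0615] [319.4 267.4]
bottle [0.6465596  0.19950372 0.077     ] blood [0.35861828 0.35875858 0.015     ]
cup [0.29263964 0.39599561 0.074     ] [0.25625289 0.52732544 0.074     ] [0.65630793 0.44725973 0.074     ]
[361.2565911  545.22212068] [661.81947534 287.8439869 ]
```

Fit: axis at (0.517, 0.2785), base yaw about 26.7°, turntable at about −171°. I'll push post_2 counter-clockwise on the left side, then post_1. First I swing over inside a 0.45 m radius with the fingers shut.

```bash
cat > go.py <<'E'
import sys
from h import *
# remaining tool-frame move to x y z yaw(deg of tool x)
x,y,z,a=map(float,sys.argv[1:5]);o=bot.get_obs();R=np.array(o["ee_rot"]);p=np.array(o["tool_pos"])
y0=np.arctan2(R[1,0],R[0,0]);print("t",o["time"],"pos",p.round(4),"yaw",np.degrees(y0).round(1),"q",np.round(o["q"],2),"F",np.round(o["ft_force"],1))
print("dtool",(R.T@(np.array([x,y,z])-p)).round(4),"rz",round(-((np.radians(a)-y0+np.pi)%(2*np.pi)-np.pi),3))
E
echo '{"motion": [[0, -0.0228, 0.0315, 0, 0, 0, 0], [0, -0.0228, 0.0315, 0, 0, 0, 0], [0, -0.0228, 0.0315, 0, 0, 0, 0], [0, -0.0228, 0.0315, 0, 0, 0, 0], [0, -0.0228, 0.0315, 0, 0, 0, 0]]}' | python3 inch.py
echo '{"motion": [[0, -0.0228, 0.0315, 0, 0, 0, 0], [0, -0.0228, 0.0315, 0, 0, 0, 0], [0, -0.0228, 0.0315, 0, 0, 0, 0], [0, -0.0228, 0.0315, 0, 0, 0, 0], [0, -0.0228, 0.0315, 0, 0, 0, 0]]}' | python3 inch.py
python3 go.py .40 -.13 .227 -163.6
```

```text
time: 0.52
tool_pos: [0.2557, -0.4623, 0.226]
ee_rot: [[-0.959, -0.282, -0.001], [-0.282, 0.959, 0.001], [0.0, 0.001, -1.0]]
ft_force: [1.6, -0.0, 1.3]
gripper_width: 0.0602
finger_force: 0.0
time: 0.93
tool_pos: [0.3204, -0.279, 0.2264]
ee_rot: [[-0.959, -0.282, 0.0], [-0.282, 0.959, 0.0], [-0.0, 0.0, -1.0]]
ft_force: [1.3, 1.1, 1.2]
gripper_width: 0.0264
finger_force: 0.0
t 0.9333 pos [ 0.3204 -0.279   0.2264] yaw -163.6 q [-0.25 -0.07 -0.5  -0.   -1.14 -1.04] F [1.3 1.1 1.2]
dtool [-0.1185  0.1205 -0.0005] rz 0.0
```

```bash
echo '{"motion": [[0, -0.0238, 0.0242, 0, 0, 0, 0], [0, -0.0238, 0.0242, 0, 0, 0, 0], [0, -0.0238, 0.0242, 0, 0, 0, 0], [0, -0.0238, 0.0242, 0, 0, 0, 0], [0, -0.0238, 0.0242, 0, 0, 0, 0]]}' | python3 inch.py |head -2
echo '{"motion": [[0, -0.0146, 0.0353, 0, 0, 0, 0], [0, -0.0146, 0.0353, 0, 0, 0, 0], [0, -0.0146, 0.0353, 0, 0, 0, 0], [0, -0.0146, 0.0353, 0, 0, 0, 0], [0, -0.0146, 0.0353, 0, 0, 0, 0]]}' | python3 inch.py |head -2
echo '{"motion": [[0, 0, 0, 0, 0, 0, -0.12], [0, 0, 0, 0, 0, 0, -0.12], [0, 0, 0, 0, 0, 0, -0.12], [0, 0, 0, 0, 0, 0, -0.12], [0, 0, 0, 0, 0, 0, -0.12]]}' | python3 inch.py |head -2
echo '{"motion": [[0, 0, 0, 0, 0, 0, -0.12], [0, 0, 0, 0, 0, 0, -0.12], [0, 0, 0, 0, 0, 0, -0.12], [0, 0, 0, 0, 0, 0, -0.12], [0, 0, 0, 0, 0, 0, -0.12]]}' | python3 inch.py |head -2
echo '{"motion": [[0, 0, 0, 0, 0, 0, -0.12], [0, 0, 0, 0, 0, 0, -0.12], [0, 0, 0, 0, 0, 0, -0.07], [0, 0, 0, 0, 0, 0, 0]]}' | python3 inch.py |head -2
python3 go.py .543 .354 .227 -77
```

```text
time: 1.35
tool_pos: [0.4006, -0.1294, 0.2267]
time: 1.77
tool_pos: [0.42, 0.0607, 0.2266]
time: 2.18
tool_pos: [0.4202, 0.059, 0.2263]
time: 2.6
tool_pos: [0.4202, 0.0588, 0.2263]
time: 2.93
tool_pos: [0.4203, 0.0588, 0.2264]
t 2.9333 pos [0.4203 0.0588 0.2264] yaw -76.9 q [ 0.61 -0.07 -0.5  -0.   -1.14 -0.38] F [ 0.6 -0.5  0.5]
dtool [-0.2596 -0.1866 -0.0007] rz 0.002
```

```bash
echo '{"motion": [[0, -0.0325, -0.0233, 0, 0, 0, 0], [0, -0.0325, -0.0233, 0, 0, 0, 0], [0, -0.0325, -0.0233, 0, 0, 0, 0], [0, -0.0325, -0.0233, 0, 0, 0, 0]]}' | python3 inch.py |head -2
echo '{"motion": [[0, -0.0325, -0.0233, 0, 0, 0, 0], [0, -0.0325, -0.0233, 0, 0, 0, 0], [0, -0.0325, -0.0233, 0, 0, 0, 0], [0, -0.0325, -0.0233, 0, 0, 0, 0]]}' | python3 inch.py |head -2
echo '{"motion": [[0, 0, 0, 0.035, 0, 0, 0], [0, 0, 0, 0.035, 0, 0, 0], [0, 0, 0, 0.035, 0, 0, 0], [0, 0, 0, 0.015, 0, 0, 0], [0, 0, 0, 0, 0, 0, 0]]}' | python3 inch.py
python3 go.py .543 .354 .05 -77
python3 - <<'E'
from h import *
t=bot.camera("top")[:,:,::-1];s=bot.camera("side")[:,:,::-1]
a=cv2.resize(t[140:290,225:365],None,fx=3.5,fy=3.5);b=cv2.resize(s[110:270,190:350],None,fx=3.28,fy=3.28)
b=b[:525];a=a[:b.shape[0]];print(a.shape,b.shape)
cv2.imwrite("pics/p1.png",cv2.resize(np.hstack([a,b[:a.shape[0]]]),None,fx=.78,fy=.78))
E
```

```text
time: 3.27
tool_pos: [0.4826, 0.208, 0.2266]
time: 3.6
tool_pos: [0.5442, 0.3558, 0.2261]
time: 4.02
tool_pos: [0.5416, 0.352, 0.1013]
ee_rot: [[0.221, -0.975, -0.006], [-0.975, -0.221, -0.006], [0.004, 0.007, -1.0]]
ft_force: [-1.4, 0.2, 1.1]
gripper_width: 0.0002
finger_force: 0.0
t 4.0167 pos [0.5416 0.352  0.1013] yaw -77.2 q [ 0.88  0.42 -0.2  -0.   -0.96 -0.65] F [-1.4  0.2  1.1]
dtool [-0.0019 -0.0022  0.0513] rz -0.004
(525, 490, 3) (525, 525, 3)
```

View pics/p1.png

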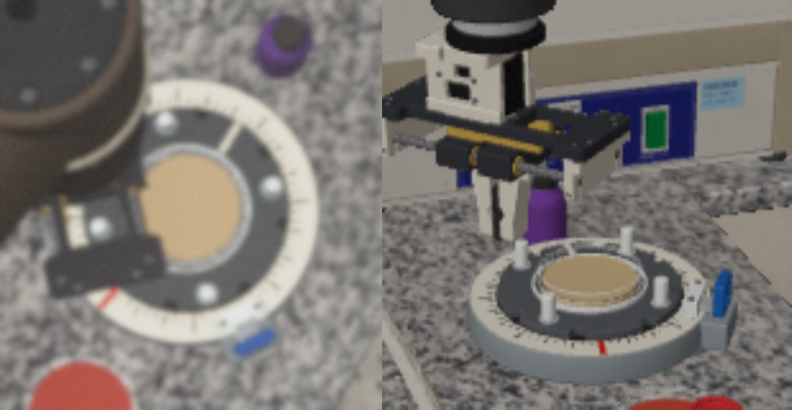

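The picture shows the shut fingers hanging beside the left rim. They are between post_1 (side crop 521,252) and post_2 (548,305), as planned. I'll go down and start pushing.

```bash
echo '{"motion": [[0, -0.0019, -0.0022, 0.026, 0, 0, 0], [0, 0, 0, 0.0253, 0, 0, 0], [0, 0, 0, 0, 0, 0, 0], [0, 0, 0.006, 0, 0, 0, 0], [0, 0, 0.004, 0, 0, 0, 0]]}' | python3 inch.py
python3 go.py .528 .351 .05 -77
echo '{"motion": [[0, 0, 0.004, 0, 0, 0, 0], [0, 0, 0.003, 0, 0, 0, 0], [0, -0.0012, 0.0034, 0, 0, 0, -0.05], [0, -0.0012, 0.0034, 0, 0, 0, -0.05], [0, -0.0012, 0.0034, 0, 0, 0, -0.05]]}' | python3 inch.py
python3 - <<'E'
from h import *
s=bot.camera("side")[:,:,::-1]
crop(0,s,190,110,160,150,4,"pics/p2.png")
E
```

```text
time: 4.53
tool_pos: [0.5365, 0.3548, 0.0576]
ee_rot: [[0.224, -0.975, 0.002], [-0.975, -0.224, 0.002], [-0.001, -0.002, -1.0]]
ft_force: [0.2, 0.3, 0.7]
gripper_width: 0.0005
finger_force: 0.0
t 4.5333 pos [0.5365 0.3548 0.0576] yaw -77.1 q [ 0.89  0.45 -0.26  0.   -0.85 -0.66] F [0.2 0.3 0.7]
dtool [0.0018 0.0091 0.0076] rz -0.001
time: 4.95
tool_pos: [0.5185, 0.3538, 0.0568]
ee_rot: [[0.37, -0.929, 0.002], [-0.929, -0.37, 0.002], [-0.001, -0.002, -1.0]]
ft_force: [1.7, 0.4, -1.0]
gripper_width: 0.0002
finger_force: 0.4
```

View pics/p2.png

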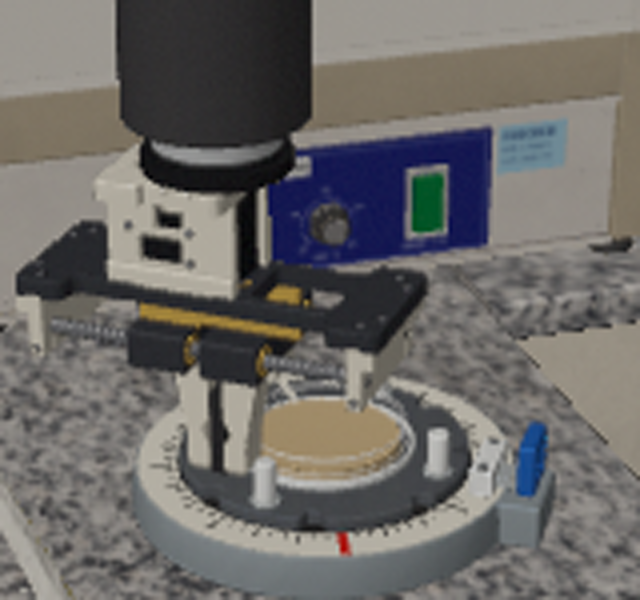

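The fingers are beside post_2 (263,480 in the crop), but about 7 mm too high. I'll lower them, then push along the arc.

```bash
echo '{"motion": [[0, 0, 0, 0.004, 0, 0, 0], [0, 0, 0, 0.004, 0, 0, 0], [0, -0.0012, 0.0034, 0, 0, 0, -0.05], [0, -0.0018, 0.0052, 0, 0, 0, -0.075], [0, -0.0018, 0.0052, 0, 0, 0, -0.075]]}' | python3 inch.py
echo '{"motion": [[0, -0.0018, 0.0052, 0, 0, 0, -0.075], [0, -0.0018, 0.0052, 0, 0, 0, -0.075], [0, -0.0018, 0.0052, 0, 0, 0, -0.075], [0, -0.0018, 0.0052, 0, 0, 0, -0.075], [0, -0.0018, 0.0052, 0, 0, 0, -0.075]]}' | python3 inch.py
cat > ax.py <<'E'
from h import *
o=bot.get_obs();R=np.array(o["ee_rot"]);p=np.array(o["tool_pos"])
print("t",o["time"],"axis in tool",(R.T@(np.array([.517,.2787,p[2]])-p)).round(4),"z",p[2].round(4),"az",np.degrees(np.arctan2(R[1,0],R[0,0])).round(1)+180,"F",np.round(o["ft_force"],1))
E
python3 ax.py
```

```text
time: 5.42
tool_pos: [0.504, 0.3522, 0.047]
ee_rot: [[0.546, -0.838, 0.001], [-0.838, -0.546, 0.001], [-0.0, -0.001, -1.0]]
ft_force: [0.8, 1.9, -1.6]
gripper_width: 0.0007
finger_force: 0.7
time: 5.83
tool_pos: [0.4786, 0.3418, 0.0472]
ee_rot: [[0.815, -0.579, 0.001], [-0.579, -0.815, 0.001], [-0.0, -0.001, -1.0]]
ft_force: [0.1, 1.7, -0.1]
gripper_width: 0.0005
finger_force: 0.8
t 5.8333 axis in tool [ 0.0679  0.0292 -0.    ] z 0.0472 az 144.6 F [ 0.1  1.7 -0.1]
```

```bash
echo '{"motion": [[0, -0.0018, 0.0052, 0, 0, 0, -0.075], [0, -0.0018, 0.0052, 0, 0, 0, -0.075], [0, -0.0018, 0.0052, 0, 0, 0, -0.075], [0, -0.0018, 0.0052, 0, 0, 0, -0.075], [0, -0.0018, 0.0052, 0, 0, 0, -0.075]]}' | python3 inch.py |tail -3
echo '{"motion": [[0, -0.0018, 0.0052, 0, 0, 0, -0.075], [0, -0.0018, 0.0052, 0, 0, 0, -0.075], [0, -0.0018, 0.0052, 0, 0, 0, -0.075], [0, -0.0012, 0.0034, 0, 0, 0, -0.05], [0, -0.0006, 0.0017, 0, 0, 0, -0.025]]}' | python3 inch.py |tail -3
python3 ax.py
python3 - <<'E'
from h import *
t=bot.camera("top")[:,:,::-1];s=bot.camera("side")[:,:,::-1]
cv2.imwrite("pics/t3.png",t)
a=cv2.resize(t[145:285,230:360],None,fx=3,fy=3);b=cv2.resize(s[130:270,205:345],None,fx=3,fy=3)
cv2.imwrite("pics/p3.png",np.hstack([a,b]))
E
```

```text
ft_force: [-0.7, 1.8, -0.8]
gripper_width: 0.0007
finger_force: 0.8
ft_force: [-1.3, 1.5, -1.1]
gripper_width: 0.0003
finger_force: 0.6
t 6.6667 axis in tool [ 0.0667  0.0276 -0.    ] z 0.0471 az 183.2 F [-1.3  1.5 -1.1]
```

View pics/p3.png

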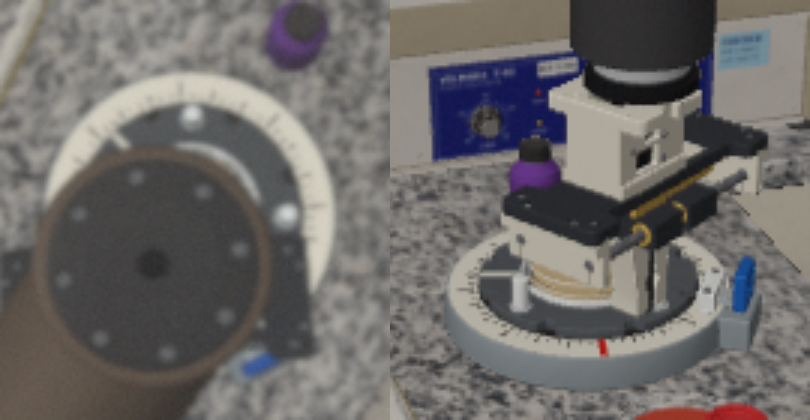

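The white line's outer end is near (119,135) in the top half of the crop, with posts at (192,118) and (286,213). I'll compute the angle and the next approach.

```bash
python3 - <<'E'
from fit import *
C=lambda x,y:((x+.5)/3-.5+230,(y+.5)/3-.5+145)
c=np.array([.517,.2787])
for q,z,off in((C(119,135),.038,0),(C(192,117),.062,-45),(C(286,213),.062,-135)):
    w=at("top",q,z)[:2]-c;az=np.degrees(np.arctan2(w[1],w[0]));print(np.linalg.norm(w),az,az-off-(26.7+112.5))
E
python3 go.py .517 .2787 .1 0
```

```text
0.07535180957930823 40.39643874207045 -98.80356125792954
0.06590521800904366 -2.0769883876282305 -96.27698838762822
0.06656610178087463 -91.09809741107973 -95.29809741107972
t 6.7667 pos [0.449  0.3025 0.0472] yaw 3.1 q [ 0.95  0.33 -0.5  -0.   -0.74  0.67] F [-0.1  0.6 -0.1]
dtool [ 0.0666  0.0274 -0.0528] rz 0.054
```

```bash
echo '{"motion": [[0, 0, -0.013, 0, 0, 0, 0], [0, 0, 0, -0.02, 0, 0, 0], [0, 0, 0, -0.02, 0, 0, 0], [0, 0, 0, 0, 0, 0, 0]]}' | python3 inch.py |head -2
echo '{"motion": [[0, 0.0053, -0.0077, 0, 0, 0, 0.12], [0, 0.0053, -0.0077, 0, 0, 0, 0.12], [0, 0.0053, -0.0077, 0, 0, 0, 0.12], [0, 0.0053, -0.0077, 0, 0, 0, 0.12], [0, 0.0053, -0.0077, 0, 0, 0, 0.12]]}' | python3 inch.py |head -2
echo '{"motion": [[0, 0.0053, -0.0077, 0, 0, 0, 0.12], [0, 0.0053, -0.0077, 0, 0, 0, 0.12], [0, 0.0053, -0.0077, 0, 0, 0, 0.12], [0, 0.0053, -0.0077, 0, 0, 0, 0.12], [0, 0.0053, -0.0077, 0, 0, 0, 0.12]]}' | python3 inch.py |head -2
echo '{"motion": [[0, 0.0053, -0.0077, 0, 0, 0, 0.12], [0, 0.0053, -0.0077, 0, 0, 0, 0.12], [0, 0.0053, -0.0077, 0, 0, 0, 0.12], [0, 0.0053, -0.0077, 0, 0, 0, 0.12], [0, 0, 0, 0, 0, 0, 0]]}' | python3 inch.py |head -2
python3 ax.py
```

```text
time: 7.1
tool_pos: [0.4501, 0.3182, 0.0906]
time: 7.52
tool_pos: [0.4814, 0.3493, 0.087]
time: 7.93
tool_pos: [0.5268, 0.3574, 0.0868]
time: 8.35
tool_pos: [0.5621, 0.3434, 0.0866]
t 8.35 axis in tool [0.0674 0.041  0.    ] z 0.0866 az 86.4 F [-0.4  0.2  0.7]
```

```bash
echo '{"motion": [[0, 0, 0, 0.019, 0, 0, 0], [0, 0, 0, 0.0185, 0, 0, 0], [0, 0, 0, 0, 0, 0, 0], [0, 0, 0.009, 0, 0, 0, 0], [0, 0, 0.006, 0, 0, 0, 0]]}' | python3 inch.py |tail -3
python3 ax.py
echo '{"motion": [[0, -0.0009, 0.0025, 0, 0, 0, -0.0375], [0, -0.0009, 0.0025, 0, 0, 0, -0.0375], [0, -0.0009, 0.0025, 0, 0, 0, -0.0375], [0, -0.0018, 0.0052, 0, 0, 0, -0.075], [0, -0.0018, 0.0052, 0, 0, 0, -0.075]]}' | python3 inch.py |tail -3
python3 ax.py
```

```text
ft_force: [0.2, 0.5, 0.5]
gripper_width: 0.0005
finger_force: 0.0
t 8.7667 axis in tool [ 0.0676  0.0249 -0.    ] z 0.0502 az 87.0 F [0.2 0.5 0.5]
ft_force: [1.4, -0.6, -0.5]
gripper_width: 0.0002
finger_force: 0.6
t 9.1833 axis in tool [ 0.0681  0.0258 -0.0001] z 0.0515 az 102.2 F [ 1.4 -0.6 -0.5]
```

```bash
echo '{"motion": [[0, -0.0018, 0.0051, 0.002, 0, 0, -0.075], [0, -0.0018, 0.0051, 0.001, 0, 0, -0.075], [0, -0.0018, 0.0051, 0, 0, 0, -0.075], [0, -0.0018, 0.0051, 0, 0, 0, -0.075], [0, -0.0018, 0.0051, 0, 0, 0, -0.075]]}' | python3 inch.py |tail -3
echo '{"motion": [[0, -0.0018, 0.0051, 0, 0, 0, -0.075], [0, -0.0018, 0.0051, 0, 0, 0, -0.075], [0, -0.0018, 0.0051, 0, 0, 0, -0.075], [0, -0.0018, 0.0051, 0, 0, 0, -0.075], [0, -0.0018, 0.0051, 0, 0, 0, -0.075]]}' | python3 inch.py |tail -3
python3 ax.py
echo '{"motion": [[0, -0.0018, 0.0051, 0, 0, 0, -0.075], [0, -0.0018, 0.0051, 0, 0, 0, -0.075], [0, -0.0018, 0.0051, 0, 0, 0, -0.075], [0, -0.0012, 0.0034, 0, 0, 0, -0.05], [0, -0.0006, 0.0017, 0, 0, 0, -0.025]]}' | python3 inch.py |tail -3
python3 ax.py
python3 - <<'E'
from h import *
t=bot.camera("top")[:,:,::-1];s=bot.camera("side")[:,:,::-1]
cv2.imwrite("pics/t4.png",t);cv2.imwrite("pics/s4.png",s)
a=cv2.resize(t[145:285,230:360],None,fx=3,fy=3);b=cv2.resize(s[150:270,215:345],None,fx=3,fy=3.5)
cv2.imwrite("pics/p4.png",np.hstack([a,b]))
E
```

```text
ft_force: [1.7, 0.5, -0.2]
gripper_width: 0.0006
finger_force: 0.6
ft_force: [1.3, 0.1, 0.1]
gripper_width: 0.0001
finger_force: 0.6
t 10.0167 axis in tool [ 0.0686  0.0273 -0.0001] z 0.0486 az 145.2 F [1.3 0.1 0.1]
ft_force: [0.5, 1.0, 1.1]
gripper_width: 0.0003
finger_force: 0.5
t 10.4333 axis in tool [ 0.0685  0.0273 -0.    ] z 0.0485 az 162.3 F [0.5 1.  1.1]
```

View pics/p4.png

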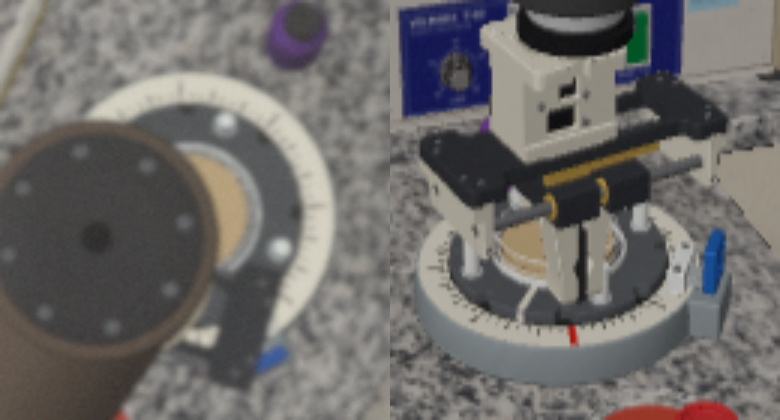

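The side view shows the white line's outer end at (521,319) with the red line at (571,326). The top view shows posts at (226,122) and (280,247).

Run:
```python
from fit import *
C=lambda x,y:((x+.5)/3-.5+230,(y+.5)/3-.5+145)
S=lambda x,y:((x-390+.5)/3-.5+215,(y+.5)/3.5-.5+150)
c=np.array([.517,.2787])
for n,q,z in(("top",C(226,122),.062),("top",C(280,247),.062),("side",S(521,319),.038),("side",S(571,326),.038),("side",S(604,298),.038)):
    w=at(n,q,z)[:2]-c;az=np.degrees(np.arctan2(w[1],w[0]));print(np.linalg.norm(w).round(4),az.round(1))
```

```text
0.0674 -22.6
0.0669 -111.7
0.0896 116.1
0.0943 137.8
0.0699 159.6
```

```bash
echo '{"motion": [[0, -0.0012, 0.0034, 0, 0, 0, -0.05], [0, -0.0018, 0.0051, 0, 0, 0, -0.075], [0, -0.0018, 0.0051, 0, 0, 0, -0.075], [0, -0.0012, 0.0034, 0, 0, 0, -0.05], [0, -0.0006, 0.0017, 0, 0, 0, -0.025]]}' | python3 inch.py |tail -3
echo '{"motion": [[0, 0, 0, 0, 0, 0, 0]]}' | python3 inch.py | head -1
python3 ax.py
python3 - <<'E'
from h import *
t=bot.camera("top")[:,:,::-1];s=bot.camera("side")[:,:,::-1]
cv2.imwrite("pics/t5.png",t);cv2.imwrite("pics/s5.png",s)
a=cv2.resize(t[165:265,280:350],None,fx=4.5,fy=4.5,interpolation=2);b=cv2.resize(s[195:270,215:330],None,fx=4,fy=6,interpolation=2)
print(a.shape,b.shape)
cv2.imwrite("pics/p5.png",np.hstack([a,b]))
E
```

```text
ft_force: [-0.0, 0.9, 0.2]
gripper_width: 0.0003
finger_force: 0.5
time: 11.03
t 11.0333 axis in tool [0.0682 0.0266 0.    ] z 0.0473 az 177.9 F [-0.7 -0.2 -0.3]
(450, 315, 3) (450, 460, 3)
```

View pics/p5.png

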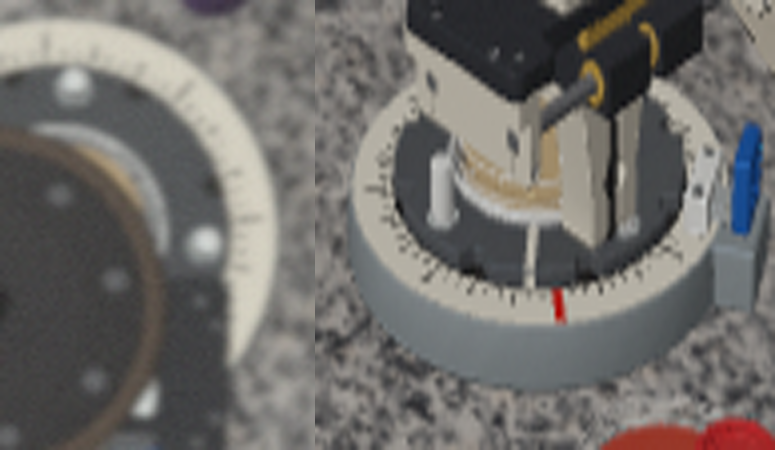

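The white line's end is at (529,285) and the red line's inner end at (557,290), with posts at (73,82) and (205,241) in the top part.

Run:
```python
from fit import *
C=lambda x,y:((x+.5)/4.5-.5+280,(y+.5)/4.5-.5+165)
S=lambda x,y:((x-315+.5)/4-.5+215,(y+.5)/6-.5+195)
c=np.array([.517,.2787])
for n,q,z in(("top",C(73,82),.062),("top",C(205,241),.062),("side",S(529,285),.038),("side",S(557,290),.030)):
    w=at(n,q,z)[:2]-c;az=np.degrees(np.arctan2(w[1],w[0]));print(n,np.linalg.norm(w).round(4),az.round(1))
```

```text
top 0.0679 -5.8
top 0.0671 -95.5
side 0.0912 129.2
side 0.0819 138.8
```

```bash
echo '{"motion": [[0, -0.0012, 0.0034, 0, 0, 0, -0.05], [0, -0.0012, 0.0034, 0, 0, 0, -0.05], [0, -0.0009, 0.0025, 0, 0, 0, -0.0375], [0, -0.0006, 0.0017, 0, 0, 0, -0.025], [0, -0.0002, 0.0005, 0, 0, 0, -0.0075]]}' | python3 inch.py |tail -3
echo '{"motion": [[0, 0, 0, 0, 0, 0, 0], [0, 0, 0, 0, 0, 0, 0], [0, 0, 0, 0, 0, 0, 0]]}' | python3 inch.py | head -1
python3 ax.py
python3 - <<'E'
from h import *
t=bot.camera("top")[:,:,::-1];s=bot.camera("side")[:,:,::-1]
cv2.imwrite("pics/t6.png",t);cv2.imwrite("pics/s6.png",s)
a=cv2.resize(t[165:265,280:350],None,fx=4.5,fy=4.5,interpolation=2);b=cv2.resize(s[195:270,215:330],None,fx=4,fy=6,interpolation=2)
cv2.imwrite("pics/p6.png",np.hstack([a,b]))
E
```

```text
ft_force: [-0.1, 1.1, 0.2]
gripper_width: 0.0005
finger_force: 0.5
time: 11.8
t 11.8 axis in tool [0.0678 0.0266 0.    ] z 0.0468 az 187.5 F [-0.9  0.6 -0.4]
```

View pics/p6.png

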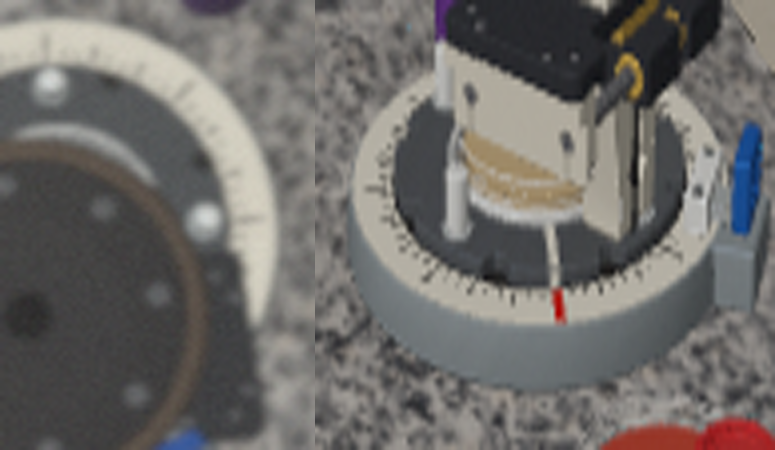

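White end (556,289) and red end (558,291) meet, so they are aligned within about 1°. I'll back off, lift and go to the outside of the tab.

```bash
echo '{"motion": [[0, 0, -0.008, 0, 0, 0, 0], [0, 0, -0.01, 0, 0, 0, 0], [0, 0, 0, -0.03, 0, 0, 0], [0, 0, 0, -0.025, 0, 0, 0], [0, 0, 0, 0, 0, 0, -0.1]]}' | python3 inch.py | head -2
echo '{"motion": [[0, 0, 0, 0, 0, 0, -0.12], [0, 0, 0, 0, 0, 0, -0.115], [0, 0, 0, 0, 0, 0, 0]]}' | python3 inch.py | head -2
python3 go.py .3875 .2136 .10 26.7
```

```text
time: 12.32
tool_pos: [0.4457, 0.317, 0.1063]
time: 12.57
tool_pos: [0.4437, 0.3148, 0.1019]
t 12.5667 pos [0.4437 0.3148 0.1019] yaw 27.1 q [ 0.98  0.26 -0.44  0.   -0.87  1.07] F [ 0.5 -0.3 -0.7]
dtool [-0.0961  0.0645  0.0019] rz 0.007
```

Run:
```python
from fit import *
C=lambda x,y:((x+.5)/4.5-.5+280,(y+.5)/4.5-.5+165)
c=np.array([.517,.2787])
for q in (C(50,85),C(205,216)):
    w=at("top",q,.062)[:2]-c;print(np.linalg.norm(w).round(4),np.degrees(np.arctan2(w[1],w[0])).round(1))
```

```text
0.0663 3.2
0.0672 -85.7
```

```bash
echo '{"motion": [[0, -0.024, 0.0161, 0, 0, 0, 0], [0, -0.024, 0.0161, 0, 0, 0, 0], [0, -0.024, 0.0161, 0, 0, 0, 0], [0, -0.024, 0.0161, 0, 0, 0, 0], [0, 0, 0, 0, 0, 0, 0]]}' | python3 inch.py | head -2
echo '{"motion": [[0, 0, 0, 0.028, 0, 0, 0], [0, 0, 0, 0.027, 0, 0, 0], [0, 0, 0, 0, 0, 0, 0]]}' | python3 inch.py | head -4
python3 go.py .3875 .2136 .047 26.7
```

```text
time: 12.98
tool_pos: [0.3839, 0.2091, 0.1012]
time: 13.23
tool_pos: [0.3853, 0.2114, 0.0435]
ee_rot: [[0.895, 0.447, -0.004], [0.447, -0.895, -0.004], [-0.006, 0.002, -1.0]]
ft_force: [-0.7, -0.3, -0.9]
t 13.2333 pos [0.3853 0.2114 0.0435] yaw 26.5 q [ 0.95  0.19 -0.72 -0.   -0.66  1.08] F [-0.7 -0.3 -0.9]
dtool [ 0.003  -0.001  -0.0036] rz -0.003
```

```bash
echo '{"motion": [[0, 0.003, -0.0005, -0.002, 0, 0, 0], [0, 0.003, -0.0005, 0, 0, 0, 0], [0, 0.003, 0, 0, 0, 0, 0], [0, 0.003, 0, 0, 0, 0, 0], [0, 0.002, 0, 0, 0, 0, 0]]}' | python3 inch.py | sed -n '2p;4p;6p'
echo '{"motion": [[0, 0.002, 0, 0, 0, 0, 0], [0, 0.002, 0, 0, 0, 0, 0]]}' | python3 inch.py | sed -n '2p;4p;6p'
echo '{"motion": [[0, 0.002, 0, 0, 0, 0, 0], [0, 0.002, 0, 0, 0, 0, 0]]}' | python3 inch.py | sed -n '2p;4p;6p'
echo '{"motion": [[0, 0.002, 0, 0, 0, 0, 0], [0, 0.002, 0, 0, 0, 0, 0]]}' | python3 inch.py | sed -n '2p;4p;6p'
python3 ax.py
```

```text
tool_pos: [0.4, 0.2212, 0.0497]
ft_force: [0.4, 0.3, 0.3]
finger_force: 0.3
tool_pos: [0.4026, 0.2219, 0.049]
ft_force: [-2.0, -0.8, 1.5]
finger_force: 1.1
tool_pos: [0.4062, 0.2237, 0.0488]
ft_force: [-2.1, -1.8, 0.8]
finger_force: 1.1
tool_pos: [0.4099, 0.2255, 0.0487]
ft_force: [-1.7, -1.8, 0.9]
finger_force: 1.1
t 14.15 axis in tool [ 1.195e-01  8.000e-04 -1.000e-04] z 0.0487 az 206.8 F [-1.7 -1.8  0.9]
```

```bash
echo '{"motion": [[0, 0.001, 0, 0, 0, 0, 0], [0, 0.001, 0, 0, 0, 0, 0]]}' | python3 inch.py | sed -n '2p;4p'
python3 ax.py
echo '{"motion": [[0, 0.001, 0, 0, 0, 0, 0]]}' | python3 inch.py | sed -n '2p;4p'
python3 ax.py
echo '{"motion": [[0, 0.001, 0, 0, 0, 0, 0]]}' | python3 inch.py | sed -n '2p;4p'
python3 ax.py
```

```text
tool_pos: [0.4112, 0.226, 0.0485]
ft_force: [-7.4, -2.2, 5.3]
t 14.3167 axis in tool [ 0.1182  0.0006 -0.0002] z 0.0485 az 206.8 F [-7.4 -2.2  5.3]
tool_pos: [0.4113, 0.2259, 0.0484]
ft_force: [-11.8, -1.6, 9.0]
t 14.4 axis in tool [ 0.1181  0.0005 -0.0004] z 0.0484 az 206.8 F [-11.8  -1.6   9. ]
tool_pos: [0.4114, 0.2258, 0.0483]
ft_force: [-14.9, -2.3, 11.4]
t 14.4833 axis in tool [ 0.1181  0.0003 -0.0005] z 0.0483 az 206.7 F [-14.9  -2.3  11.4]
```

The tab stopped firmly at 14 N after about 12 mm of travel. I'll back off, lift clear and check numerically.

```bash
echo '{"motion": [[0, 0, 0, 0, 0, 0, 0], [0, 0, 0, 0, 0, 0, 0], [0, -0.006, 0, 0, 0, 0, 0], [0, -0.01, 0, 0, 0, 0, 0], [0, -0.012, 0, 0, 0, 0, 0]]}' | python3 inch.py | sed -n '2p;4p'
echo '{"motion": [[0, -0.012, 0, 0, 0, 0, 0], [0, 0, 0, -0.035, 0, 0, 0], [0, 0, 0, -0.035, 0, 0, 0], [0, 0, 0, -0.035, 0, 0, 0], [0, 0, 0, 0, 0, 0, 0]]}' | python3 inch.py | sed -n '2p;4p'
python3 - <<'E'
from fit import *
def blue(im,n,x,y,w,h):
    c=cv2.cvtColor(im[y:y+h,x:x+w],cv2.COLOR_BGR2HSV);m=cv2.inRange(c,(100,140,60),(125,255,255))
    v,u=np.nonzero(m);return np.array([u.mean()+x,v.mean()+y,len(u)])
s0=cv2.imread("pics/side0.png");s1=np.ascontiguousarray(bot.camera("side")[:,:,::-1]);cv2.imwrite("pics/s7.png",s1)
b0=blue(s0,"side",310,205,25,35);b1=blue(s1,"side",300,205,35,35)
print(b0,b1)
a0=at("side",b0[:2],.05);a1=at("side",b1[:2],.05);print((a1-a0)[:2],np.dot((a1-a0)[:2],[.894,.449]))
# red/white columns: red mask and bright line just inside
hs=cv2.cvtColor(s1,cv2.COLOR_BGR2HSV)[236:252,260:290]
m=cv2.inRange(hs,(0,150,80),(8,255,255))|cv2.inRange(hs,(172,150,80),(180,255,255))
v,u=np.nonzero(m);print("red",np.c_[u+260,v+236].mean(0),v.min()+236)
g=cv2.cvtColor(s1,cv2.COLOR_BGR2GRAY)
for r in range(232,243):print(r,g[r,266:284].tolist())
E
python3 ax.py
```

```text
tool_pos: [0.3886, 0.2153, 0.0488]
ft_force: [-0.0, 0.4, -0.2]
tool_pos: [0.3804, 0.2124, 0.1603]
ft_force: [0.8, 1.2, 0.1]
[322.35643564 224.56435644 101.        ] [316.9  223.47 100.  ]
[0.01143937 0.00402101] 0.012032228847030176
red [275.5 245. ] 243
232 [112, 110, 113, 129, 127, 128, 148, 167, 147, 104, 87, 87, 79, 73, 73, 70, 66, 65]
233 [71, 71, 71, 75, 76, 77, 128, 169, 166, 69, 65, 66, 66, 65, 65, 65, 66, 65]
234 [65, 67, 65, 66, 65, 66, 103, 169, 168, 91, 68, 64, 65, 65, 65, 65, 65, 64]
235 [67, 67, 65, 66, 65, 65, 77, 170, 168, 117, 66, 64, 65, 65, 67, 65, 66, 65]
236 [66, 64, 67, 65, 65, 65, 71, 151, 169, 122, 65, 65, 65, 65, 65, 65, 66, 64]
237 [66, 64, 65, 65, 65, 64, 68, 128, 169, 144, 64, 64, 64, 65, 64, 65, 64, 65]
238 [66, 64, 64, 65, 67, 65, 67, 124, 170, 165, 65, 65, 66, 65, 65, 65, 67, 67]
239 [70, 72, 71, 68, 68, 68, 71, 101, 134, 132, 94, 72, 70, 74, 71, 67, 67, 65]
240 [69, 68, 72, 71, 72, 69, 72, 101, 143, 141, 92, 65, 62, 63, 63, 58, 57, 58]
241 [64, 65, 65, 66, 65, 66, 65, 95, 159, 159, 89, 60, 59, 59, 58, 59, 57, 57]
242 [64, 65, 66, 64, 64, 66, 64, 92, 161, 141, 82, 54, 47, 79, 81, 107, 68, 103]
t 15.3667 axis in tool [0.1531 0.0023 0.0013] z 0.1575 az 206.8 F [-0.9 -0.1 -0.6]
```

The bolt has travelled 12.0 mm, the lines meet (white about col 274.5 running into red at 275.5), and the robot is clear of everything.

```bash
python3 -c "
from bench import bot
print(bot.job_done())"
```

```text
the job is handed in; nothing more can be done
None
```

The job is handed in: the turntable's white line meets the red line and the lock bolt is fully home (about 12 mm of travel measured), though the judge returned no verdict; one combined crop I viewed was 810 pixels wide, 10 over the limit.

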